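Lock the modelling turntable with its L-gate bolt

TASK

Lock the turntable so the white model can be carved: with your fingertips, push the red knob along the slot towards the blue wheel until it stops at the corner, then push it sideways to the end of the short notch, so that the bolt is locked home. Only push the knob, do not lift it; leave the wheel unturned, and leave the model and everything else on the desk where it is. Finish clear of everything.

Things in the scene. Friction and masses are not known exactly. Their poses are not given: they have to be found in the camera images.
- stand: Fixed grey base of turntable and lock. Origin on the desk (z 0) under the slot's corner; y along the long leg towards the wheel, x from the corner into the notch, z up. Flat aluminium plate with the slot: top at z 58 mm, x -50 to 65, y -100 to 40 mm, only the knob stands on it. Base plate 12 mm thick, x -90 to 125, y -115 to 62 mm. Wheel axis at x 0, y 215 mm.
- knob (a point): Centre of the red knob, an upright cylinder 24 mm across and 28 mm high, its underside at z = 66 mm (8 mm above the plate) and its top at z = 94 mm; this point is at z = 80 mm. It sits on a 10 mm pin that runs through the slot, which guides it: it slides but does not tilt.
- slot_start (a point): Where the knob's centre is when the pin stands at the open end of the slot's long leg (55 mm from the corner; leg 14 mm wide). Fixed to the stand.
- slot_corner (a point): Where the knob's centre is when the pin stands in the corner of the slot, against the end of the long leg. Fixed to the stand.
- slot_end (a point): Where the knob's centre is when the pin stands at the closed end of the short notch (28 mm from the corner; notch 16 mm wide, so the pin may enter it from the last 6 mm of the long leg). Fixed to the stand.
- bolt_slide (a joint): Travel of the bolt and knob along the long leg (stand's y), in m: 0 at the open end, 0.055 in the corner. It starts somewhere between 0 and 0.02. It slides with about 2 N of friction and stays where it is left.
- cross_slide (a joint): Travel of the knob across, into the notch (stand's x), in m: 0 on the middle line of the long leg, 0.028 at the end of the notch. About 1.5 N of friction; stays where it is left.
- knob_lift (a joint): How far the knob has been pulled up, in m: 0 seated, at most 0.012. A spring (about 4 N) holds it down. It should stay seated.
- wheel (a joint): Turn of the blue wheel (220 mm across, top at z = 62 mm) about its upright axis, in rad; it starts close to 0, where the two dark lugs under its rim straddle the bolt's path. It is stiff to turn.
- model: White plaster fish, 125 mm long and 40 mm wide, on a small wooden plinth, 47 mm high, lying loose on the wheel; origin under its centre. Leave alone.
- spatula: Modelling spatula, 150 mm long, lying on the grey base beside the housing, on the notch's side. Leave alone.
- wood_clamp: Wooden hand clamp, 130 x 140 mm, 28 mm high, lying on the desk. Leave alone.
- jar: Amber jar, 64 mm across, 85 mm high. Leave alone.
- can: Metal can, 66 mm across, 100 mm high. Leave alone.
- mug: Blue mug, 76 mm across, 85 mm high. Leave alone.
- test_tile: Plaster tile, 50 x 75 mm, 22 mm high. Leave alone.
- brush: Brush, 170 mm long, lying on the desk. Leave alone.

How it is judged:
By the outcome, as a careful person would: the job done as asked, in the order asked, and still so for the second after the job is handed in, with the robot touching nothing.
It also fails if it takes over 40 s, if anything falls off the work surface, if the arm or the gripper's body presses on something with over 40 N, if the wrist force passes 120 N, or if a joint passes its speed limit or range.

ROBOT

A 7-joint arm with a two-finger parallel gripper is mounted at the origin on the work surface. World frame = base frame: x ahead of the robot, y to its left, z up, the work surface at z = 0. Lengths are in mm, angles in rad, forces in N, time in s.
With the tool pointing down it reaches from about 400 to 850 mm from the base axis. Payload 4.5 kg.
Tool frame: the origin (TCP) lies at the very end of the fingers, on their centre line; the grasp point (between the pads) lies ctrl.hold_point_z behind it (ctrl.hold_point_z is the distance from the TCP to the grasp point, in mm); z points along the fingers, y is the line along which they close (so a half turn about z gives the same grasp; the last joint's range is limited). The gripper opens to 85 mm and grips with 20 to 120 N. Pads are 22 mm wide; open, the fingers measure 114 mm over their backs; the gripper's body (76 mm by 85 mm) begins 54 mm behind the grasp point. The pads swing forward as they close: fully open they stand 13 mm farther back than shut.
Start: joints at [-1.086, 0.689, -0.195, 1.565, 0.157, 0.902, -0.215], TCP at [272.289, 562.595, 231.317] pointing down, gripper open.
Joint ranges: [-3.01, 3.01], [-0.46, 2.08], [-1.47, 1.51], [0.13, 2.56], [-1, 4.14], [0.04, 2.09], [-2.66, 2.66]. Speed limits (rad/s): [2.57, 2.57, 3.14, 3.14, 3.14, 3.14, 3.14].

INTERFACE

Orientations are given as a 3x3 rotation matrix whose columns are the frame's x, y, z axes.
In Python, from workcell import sensors, imaging, ticket, spotter, ctrl gives the robot as it stands.
- The arm moves only by the tool servo_tool, never from a script. Its argument "deltas" is a list of rows, each an object with "translation": the shift along the tool's x, y, z in cm, a list of three; "turn": the turn about the tool's z in rad; "grip": the finger opening in cm, from 0 to 8.54. A call has 1 to 5 rows; each row shifts and turns the commanded pose from where the row before left it, along the tool's axes as they then stand; what a row does not reach is not made up. A row lasts 1/12 s, in which the tool goes at most 41.7 mm and 7.16 degrees, less where a joint would pass 70% of its speed; a pose out of reach is approached as far as the arm can. A call is refused whole if a number of a shift passes 4.17 or a number of a turn 0.125, either way. A call with a gripper value outside its range is refused whole. The fingers move at their own pace and stop on an object; "newtons" is the grip in N (left out, the last holds). Time passes only in rows, so rows that do not move let the fingers close. It gives the time, the measured TCP pose, the force, the opening and the grip force at its end, in the units of the state.
- sensors.observe(): the state, without advancing time (a new reading comes with each control period).
- imaging.camera(name): name is "scene" or "top" or "wrist"; returns a dict with "frame" (384x512x3 uint8, blue, green, red), "z_map" (384x512 float32, mm along the optical axis (not along the pixel's ray), 0 where there is no reading), "K" (3x3 intrinsics, pixels), "dist" ([k1, k2, p1, p2, k3] as OpenCV has them; the pictures are not rectified), "pose" (4x4, takes a point from camera to world coordinates). Camera axes: x right, y up, looking along -z (the intrinsics and any distortion apply to the point x, -y, -z); pixel columns grow to the right and rows downward; lengths in mm; the calibration is good to about 2 mm. A picture is of the moment at which its call begins.
- ticket.finish_job(): hands the job in; it is judged then, once.
Trained networks look in a picture, given as the dict that the camera call returned (one of the last four; its "shot" number tells which), for a name from the list of things; names that differ only in an ending like _2 or _b are one class to them, and where a whole thing is asked for, a point or a joint stands for the part that bears it (a point fixed in the world has none). Each returns a list of dicts, best first, with "conf" (0 to 1); they miss things now and then, are a little off and sometimes report something else, mostly with a low value. They report only what shows in the picture. A call takes as long as a camera call.
- spotter.regions_of(picture, thing): "region" (384x512 bool, what is visible of it) and "rect" ([left, top, right, bottom] in pixels, round what is visible of it).
- spotter.place_of(picture, thing): "uv" ([column, row] in pixels: a listed point, or the origin of a listed thing).
The state is a dict: "time_s": time; "joint_pos": joint angles; "joint_vel": joint speeds; "joint_torque": joint torques, N m; "ee_pos": TCP position; "ee_rot": TCP orientation; "wrist_force": force on the tool from outside, world axes, zero at the start; "wrist_torque": the same for the moment, N m; "finger_gap": finger opening in mm; "grip_force": force on a finger pad.
Only numpy, scipy, OpenCV 4.12 (cv2) and the standard library are available. Lean on these libraries where they do the work, as an engineer would, in place of code of your own. Each camera call takes 0.05 s, during which the arm holds its last target. There are 200 camera calls.

## Working session

There is one attempt and no reset: what is moved stays moved. The work goes in short steps, Python scripts to look and compute and a tool call to move; the robot and the scene stay as the last step left them, time stands still between calls to the robot, and variables do not carry over. Pictures are saved under pics/ and viewed, at most 10 in all, crops included, and the job is handed in when it is done.

Besides the shell and the picture viewer there is one more tool, called after "Emit:" as a command line: name --argument value ..., lists and objects as JSON in quotes. servo_tool: Moves the arm, as the interface text tells. Its arguments: {"type":"object","properties":{"deltas":{"type":"array","items":{"type":"object","properties":{"translation":{"type":"array","items":{"type":"number"}},"turn":{"type":"number"},"grip":{"type":"number"}}}},"newtons":{"type":"number"}},"required":["deltas"]}

```bash
mkdir -p pics; cat > h.py <<'E'
import numpy as np, cv2
from workcell import sensors, imaging, ticket, spotter, ctrl
def ray(p,uv):
    n=cv2.undistortPoints(np.array([[uv]],float),p["K"],np.array(p["dist"],float))[0,0]
    d=np.array([n[0],-n[1],-1.0]); T=np.array(p["pose"]); return T[:3,3],T[:3,:3]@d
def at_z(p,uv,z):
    o,d=ray(p,uv); return o+d*(z-o[2])/d[2]
def at_depth(p,uv):
    o,d=ray(p,uv); return o+d*p["z_map"][int(round(uv[1])),int(round(uv[0]))]
E
python3 - <<'E'
from h import *
np.set_printoptions(precision=1,suppress=True)
s=sensors.observe(); print(s["ee_pos"],s["ee_rot"],s["finger_gap"],s["time_s"],ctrl.hold_point_z)
for c in ["top","scene"]:
    p=imaging.camera(c); cv2.imwrite(f"pics/{c}1.png",p["frame"])
    for t in ["knob","slot_start","slot_corner","slot_end"]:
        for r in spotter.place_of(p,t)[:2]: print(c,t,r["conf"],np.array(r["uv"]),at_z(p,r["uv"],80))
    for t in ["stand","model"]:
        for r in spotter.place_of(p,t)[:1]: print(c,t,r["conf"],r["uv"],at_z(p,r["uv"],0 if t=="stand" else 62))
E
```

```text
[272.1 561.9 230.5] [[-0.9  0.4 -0. ]
 [ 0.4  0.9 -0. ]
 [-0.  -0.  -1. ]] 85.39712338856414 0.0 18.700000000000003
top knob 0.5 [323.4 186.4] [ 532.8 -231.6   80. ]
top slot_start 0.65 [323.1 184.2] [ 540.6 -230.6   80. ]
top slot_corner 0.68 [310.8 188.7] [ 524.6 -186.9   80. ]
top slot_end 0.61 [307.6 181.9] [ 548.7 -175.7   80. ]
top stand 0.85 [307.2, 191.3] [ 521.1 -181.5    0. ]
top model 0.74 [256.0, 212.4] [441.1   6.6  62. ]
scene knob 0.52 [381.4 300.9] [745.3 378.5  80. ]
scene knob 0.44 [180.2 177.9] [ 530.9 -225.8   80. ]
scene slot_start 0.76 [176.7 176.5] [ 528.8 -239.    80. ]
scene slot_corner 0.86 [193.1 177.4] [ 512.9 -195.4   80. ]
scene slot_end 0.69 [190.8 186.8] [ 557.5 -173.1   80. ]
scene stand 0.71 [191.6, 204.0] [ 527.2 -198.5    0. ]
scene model 0.97 [272.4, 194.7] [471.3  25.6  62. ]
```

View pics/top1.png

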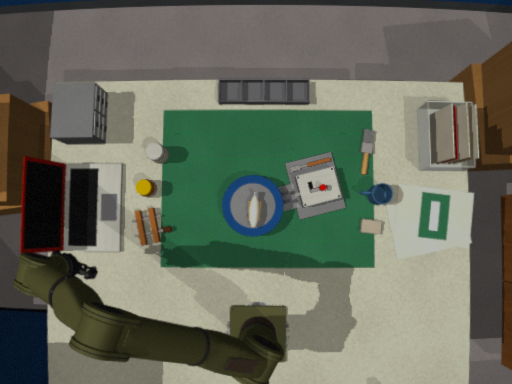

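View pics/scene1.png

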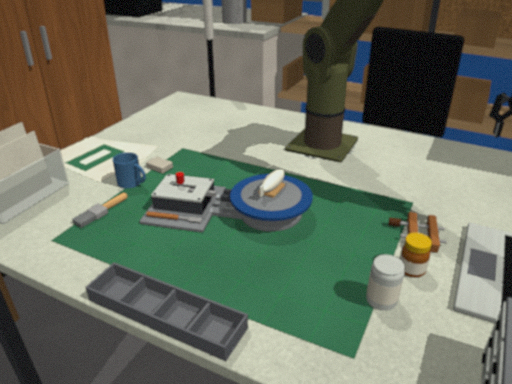

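```bash
python3 - <<'E'
from h import *
np.set_printoptions(precision=2,suppress=True)
s=sensors.observe();R=np.array(s["ee_rot"]);a=np.arctan2(R[1,0],R[0,0]);print(np.degrees(a))
p=imaging.camera("top")
r=spotter.regions_of(p,"wheel")[0]; 
m=r["region"].astype(np.uint8);c=max(cv2.findContours(m,0,1)[0],key=cv2.contourArea)
e=cv2.fitEllipse(cv2.convexHull(c));W=at_z(p,e[0],60);print(e,W)
hsv=cv2.cvtColor(p["frame"],40);red=((hsv[...,0]<8)|(hsv[...,0]>172))&(hsv[...,1]>150)&(hsv[...,2]>100)
ys,xs=np.nonzero(red);k=(abs(xs-323)<10)&(abs(ys-187)<10);uv=(xs[k].mean(),ys[k].mean());print(k.sum(),uv,at_z(p,uv,90))
for i in range(25):
    if i<12: d=np.array([17.3,-30.])
    else: d=np.array([5.2,-36.5])
    x=np.array([np.cos(a),np.sin(a)]);y=np.array([np.sin(a),-np.cos(a)])
    if i<8 or i>23: print(i,d@x/10,d@y/10)
    if i<7:a-=0.12
print(s["joint_pos"])
E
```

```text
154.17364977462563
((253.97930908203125, 205.3035430908203), (60.36070251464844, 67.42686462402344), 78.27262115478516) [466.44  13.96  60.  ]
31 (np.float64(322.38709677419354), np.float64(186.80645161290323)) [ 530.57 -226.74   90.  ]
0 -2.86414035448587 -1.946689505238459
1 -3.076585775809396 -1.5898175883060606
2 -3.2447814998516002 -1.2100797569667878
3 -3.3663084132136625 -0.8129376772710891
4 -3.4394186273204985 -0.40410333584465297
5 -3.46306061782722 0.010543114063235803
6 -3.4368943484080807 0.42503792522619843
7 -3.361296161406558 0.8334195313967239
24 -3.6515361719207933 -0.50910076129784
[-1.09  0.69 -0.19  1.57  0.16  0.9  -0.22]
```

Emit:
servo_tool --deltas '[{"translation":[-2.8,-1.95,0],"turn":0.12,"grip":0},{"translation":[-3.0,-1.6,0],"turn":0.12,"grip":0},{"translation":[-3.2,-1.2,0],"turn":0.12,"grip":0},{"translation":[-3.3,-0.8,0],"turn":0.12,"grip":0},{"translation":[-3.4,-0.4,0],"turn":0.12,"grip":0}]'

```text
time_s: 1.22
ee_pos: [357.2, 413.1, 231.5]
ee_rot: [[-0.492, 0.871, 0.0], [0.871, 0.492, 0.0], [0.0, 0.001, -1.0]]
wrist_force: [0.8, 0.6, -0.6]
finger_gap: 25.4
grip_force: 0.0
```

Emit:
servo_tool --deltas '[{"translation":[-3.4,0,0],"turn":0.12,"grip":0},{"translation":[-3.4,0.4,0],"turn":0.12,"grip":0},{"translation":[-3.4,0.8,0],"grip":0},{"translation":[-3.4,0.8,0],"grip":0},{"translation":[-3.4,0.8,0],"grip":0}]'

```text
invalid input at $.deltas[2]: expected keys translation, turn, grip
```

Emit:
servo_tool --deltas '[{"translation":[-3.4,0,0],"turn":0.12,"grip":0},{"translation":[-3.4,0.4,0],"turn":0.12,"grip":0},{"translation":[-3.4,0.8,0],"turn":0,"grip":0},{"translation":[-3.4,0.8,0],"turn":0,"grip":0},{"translation":[-3.4,0.8,0],"turn":0,"grip":0}]'

```text
time_s: 1.63
ee_pos: [442.4, 262.5, 231.5]
ee_rot: [[-0.277, 0.961, 0.001], [0.961, 0.277, 0.0], [0.0, 0.001, -1.0]]
wrist_force: [0.5, -0.2, 0.3]
finger_gap: 0.1
grip_force: 0.0
```

Emit:
servo_tool --deltas '[{"translation":[-3.4,0.8,0],"turn":0,"grip":0},{"translation":[-3.4,0.8,0],"turn":0,"grip":0},{"translation":[-3.6,-0.5,0],"turn":0,"grip":0},{"translation":[-3.6,-0.5,0],"turn":0,"grip":0},{"translation":[-3.6,-0.5,0],"turn":0,"grip":0}]'

```text
time_s: 2.05
ee_pos: [491.7, 93.3, 231.4]
ee_rot: [[-0.277, 0.961, 0.001], [0.961, 0.277, 0.0], [0.0, 0.001, -1.0]]
wrist_force: [0.9, 0.5, -0.1]
finger_gap: 0.2
grip_force: 0.0
```

Emit:
servo_tool --deltas '[{"translation":[-3.6,-0.5,0],"turn":0,"grip":0},{"translation":[-3.6,-0.5,0],"turn":0,"grip":0},{"translation":[-3.6,-0.5,0],"turn":0,"grip":0},{"translation":[-3.6,-0.5,0],"turn":0,"grip":0},{"translation":[-3.6,-0.5,0],"turn":0,"grip":0}]'

```text
time_s: 2.47
ee_pos: [517.2, -86.7, 231.5]
ee_rot: [[-0.276, 0.961, 0.001], [0.961, 0.276, 0.0], [0.0, 0.001, -1.0]]
wrist_force: [0.5, 0.1, -0.1]
finger_gap: 0.0
grip_force: 0.0
```

Emit:
servo_tool --deltas '[{"translation":[-3.6,-0.5,0],"turn":0,"grip":0},{"translation":[-3.6,-0.5,0],"turn":0,"grip":0},{"translation":[-3.6,-0.5,0],"turn":0,"grip":0},{"translation":[-3.6,-0.5,0],"turn":0,"grip":0},{"translation":[-3.6,-0.5,0],"turn":0,"grip":0}]'

```text
time_s: 2.88
ee_pos: [542.8, -266.7, 231.4]
ee_rot: [[-0.276, 0.961, 0.0], [0.961, 0.276, 0.0], [0.0, 0.0, -1.0]]
wrist_force: [0.6, 1.2, 0.2]
finger_gap: 0.0
grip_force: 0.0
```

Emit:
servo_tool --deltas '[{"translation":[0,0,0],"turn":0,"grip":0}]'

```text
time_s: 2.97
ee_pos: [541.8, -275.5, 231.4]
ee_rot: [[-0.265, 0.964, 0.001], [0.964, 0.265, -0.008], [-0.008, -0.001, -1.0]]
wrist_force: [1.0, -1.0, 0.1]
finger_gap: 0.3
grip_force: 0.0
```

```bash
cat > look.py <<'E'
from h import *
import sys
np.set_printoptions(precision=1,suppress=True)
s=sensors.observe(); print(s["ee_pos"],s["time_s"])
for c in ["wrist"]:
    p=imaging.camera(c); cv2.imwrite(f"pics/{sys.argv[1]}.png",p["frame"])
    for t in ["knob","slot_start","slot_corner","slot_end"]:
        for r in spotter.place_of(p,t)[:2]: print(c,t,r["conf"],np.array(r["uv"]),at_z(p,r["uv"],80))
    hsv=cv2.cvtColor(p["frame"],40);red=((hsv[...,0]<8)|(hsv[...,0]>172))&(hsv[...,1]>150)&(hsv[...,2]>90)
    n,l,st,ce=cv2.connectedComponentsWithStats(red.astype(np.uint8))
    for i in range(1,n):
        if st[i,4]>60: print("red",st[i],ce[i],at_z(p,ce[i],87))
E
python3 look.py w1
```

```text
[ 541.8 -275.5  231.4] 2.9667
wrist knob 0.95 [251.  139.5] [ 528.2 -227.9   80. ]
wrist slot_start 0.97 [250.3 152.8] [ 531.2 -241.6   80. ]
wrist slot_corner 0.77 [254.7 100.4] [ 521.4 -189.1   80. ]
wrist slot_corner 0.74 [128.8 228.2] [ 416.1 -365.3   80. ]
wrist slot_end 0.75 [281.8 102.4] [ 548.4 -183.6   80. ]
red [242 129  21  23 380] [252.3 140.2] [ 529.4 -227.4   87. ]
```

View pics/w1.png

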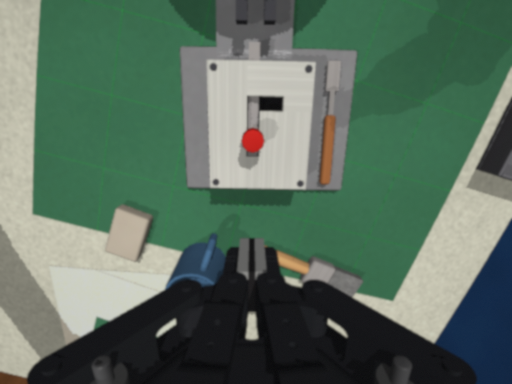

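```bash
python3 - <<'E'
from h import *
np.set_printoptions(precision=3,suppress=True)
p=imaging.camera("wrist");f=p["frame"];print(sensors.observe()["ee_pos"])
h=cv2.cvtColor(f,40);m=((h[...,1]<40)&(h[...,2]>170)).astype(np.uint8);m[:50]=0;m[200:]=0;m[:,:195]=0;m[:,325:]=0
c=max(cv2.findContours(m,0,1)[0],key=cv2.contourArea)
P=np.array([at_z(p,q[0].astype(float),58)[:2] for q in c],np.float32)
r=cv2.minAreaRect(P);print(r);b=cv2.boxPoints(r);print(b)
# corners per stand: mean (7.5,-30)
w=np.array([466.4,14.]);
ang=r[2]
for k in range(4):
    a=np.radians(ang+90*k);y=np.array([np.cos(a),np.sin(a)])
    if y[1]>.8:
        x=np.array([y[1],-y[0]]);C=np.array(r[0])-7.5*x+30*y
        print("y",y,"x",x,"C",C,"start",C-55*y,"end",C+28*x,"wheel",C+215*y)
        k=np.array([528.8,-227.6]);print("knob in stand",(k-C)@x,(k-C)@y); print("tcp",(np.array(sensors.observe()["ee_pos"])[:2]-C)@np.c_[x,y])
E
```

```text
[ 543.078 -262.76   231.32 ]
((533.90380859375, -215.45797729492188), (114.21337127685547, 139.16433715820312), 14.428301811218262)
[[ 461.261 -162.3  ]
 [ 495.936 -297.075]
 [ 606.547 -268.616]
 [ 571.872 -133.841]]
y [-0.249  0.968] x [0.968 0.249] C [ 519.165 -188.273] start [ 532.87  -241.538] end [ 546.282 -181.296] wheel [465.594  19.946]
knob in stand -0.4682426232814742 -40.48735843903452
tcp [  4.599 -78.096]
```

Emit:
servo_tool --deltas '[{"translation":[0,0,0],"turn":0.028,"grip":0},{"translation":[0,-0.4,3.0],"turn":0,"grip":0},{"translation":[0,0,3.0],"turn":0,"grip":0},{"translation":[0,0,3.0],"turn":0,"grip":0},{"translation":[0,0,0],"turn":0,"grip":0}]'

```text
time_s: 3.68
ee_pos: [535.3, -263.1, 136.3]
ee_rot: [[-0.25, 0.968, -0.01], [0.968, 0.25, 0.005], [0.007, -0.008, -1.0]]
wrist_force: [-0.1, 0.2, -0.1]
finger_gap: 0.0
grip_force: 0.0
```

Emit:
servo_tool --deltas '[{"translation":[0,0,0],"turn":0,"grip":0},{"translation":[0,0,0],"turn":0,"grip":0},{"translation":[0,0,0],"turn":0,"grip":0}]'

```text
time_s: 3.93
ee_pos: [540.4, -266.2, 143.4]
ee_rot: [[-0.249, 0.968, 0.004], [0.968, 0.249, -0.001], [-0.002, 0.003, -1.0]]
wrist_force: [-0.5, 0.2, 0.0]
finger_gap: 0.2
grip_force: 0.0
```

```bash
cat > st.py <<'E'
from h import *
s=sensors.observe();C=np.array([519.2,-188.3]);y=np.array([-.249,.968]);x=np.array([.968,.249])
e=np.array(s["ee_pos"]);R=np.array(s["ee_rot"])
print("stand x,y,z",np.round([(e[:2]-C)@x,(e[:2]-C)@y,e[2]],1),"tool x deg",np.degrees(np.arctan2(R[1,0],R[0,0])),s["time_s"])
E
python3 st.py; python3 look.py w2
```

```text
stand x,y,z [  1.2 -80.7 143.4] tool x deg 104.43776088609556 3.9333
[ 540.4 -266.2  143.4] 3.9333
wrist knob 0.98 [250.7 164.6] [ 530.1 -226.9   80. ]
wrist knob 0.63 [102.  269.6] [ 427. -349.   80.]
wrist slot_start 0.65 [250.4 184.1] [ 533.7 -241.8   80. ]
wrist slot_corner 0.81 [252.  109.8] [ 521.1 -188.2   80. ]
wrist slot_end 0.59 [292.  111.2] [ 549.1 -181.9   80. ]
red [235 149  30  35 819] [249.7 166.3] [ 529.4 -227.    87. ]
```

View pics/w2.png

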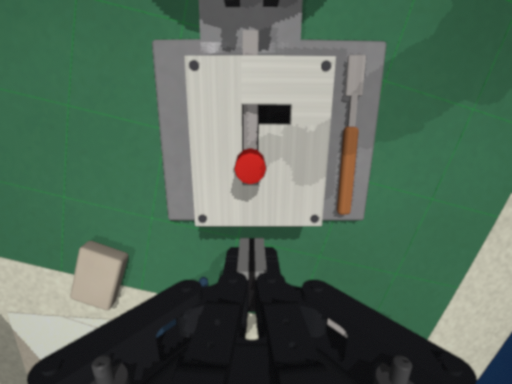

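Emit:
servo_tool --deltas '[{"translation":[0,-0.1,1.5],"turn":0,"grip":0},{"translation":[0.1,0,1.6],"turn":0,"grip":0},{"translation":[0.1,0,1.5],"turn":0,"grip":0},{"translation":[0,0,1.4],"turn":0,"grip":0},{"translation":[0,0,0.6],"turn":0,"grip":0}]'

```text
time_s: 4.6
ee_pos: [536.6, -263.7, 73.9]
ee_rot: [[-0.249, 0.968, -0.002], [0.968, 0.249, 0.001], [0.002, -0.002, -1.0]]
wrist_force: [-0.5, 0.3, -0.5]
finger_gap: -0.0
grip_force: 0.0
```

Emit:
servo_tool --deltas '[{"translation":[0,0,0.1],"turn":0,"grip":0},{"translation":[0,0,0],"turn":0,"grip":0},{"translation":[0,0,0],"turn":0,"grip":0},{"translation":[0,0,0],"turn":0,"grip":0}]'

```text
time_s: 4.93
ee_pos: [538.1, -264.5, 75.2]
ee_rot: [[-0.249, 0.968, 0.002], [0.968, 0.249, -0.001], [-0.001, 0.001, -1.0]]
wrist_force: [0.1, 0.8, -0.6]
finger_gap: 0.0
grip_force: 0.0
```

```bash
python3 st.py
```

```text
stand x,y,z [ -0.7 -78.5  75.2] tool x deg 104.43283619951258 4.9333
```

Emit:
servo_tool --deltas '[{"translation":[0.5,0,0.1],"turn":0,"grip":0},{"translation":[0.5,0,0],"turn":0,"grip":0},{"translation":[0.5,0,0],"turn":0,"grip":0},{"translation":[0.5,0,0],"turn":0,"grip":0},{"translation":[0.5,0,0],"turn":0,"grip":0}]'

```text
time_s: 5.35
ee_pos: [531.4, -240.2, 73.6]
ee_rot: [[-0.249, 0.968, 0.001], [0.968, 0.249, -0.001], [-0.001, 0.001, -1.0]]
wrist_force: [0.7, -2.5, 0.7]
finger_gap: 0.1
grip_force: 1.2
```

Emit:
servo_tool --deltas '[{"translation":[0.4,0,0],"turn":0,"grip":0},{"translation":[0.4,0,0],"turn":0,"grip":0},{"translation":[0.4,0,0],"turn":0,"grip":0},{"translation":[0.4,0,0],"turn":0,"grip":0},{"translation":[0.2,0,0],"turn":0,"grip":0}]'

```text
time_s: 5.77
ee_pos: [526.7, -221.7, 73.3]
ee_rot: [[-0.25, 0.968, 0.0], [0.968, 0.25, 0.0], [0.0, 0.0, -1.0]]
wrist_force: [1.4, -2.4, 2.4]
finger_gap: -0.1
grip_force: 1.1
```

```bash
python3 st.py; python3 look.py w3
```

```text
stand x,y,z [ -1.  -34.2  73.3] tool x deg 104.47127489052212 5.7667
[ 526.7 -221.7   73.3] 5.7667
wrist knob 0.9 [251.5 220. ] [ 520.8 -198.1   80. ]
wrist slot_corner 0.59 [254.4 203.5] [ 519.9 -188.7   80. ]
wrist slot_end 0.94 [309.2 203.7] [ 547.7 -181.7   80. ]
red [ 232  194   45   57 1962] [254.2 222.8] [ 521.8 -196.4   87. ]
```

Emit:
servo_tool --deltas '[{"translation":[0.3,0,0],"turn":0,"grip":0},{"translation":[0.3,0,0],"turn":0,"grip":0},{"translation":[0.3,0,0],"turn":0,"grip":0}]'

```text
time_s: 6.27
ee_pos: [524.2, -214.1, 73.1]
ee_rot: [[-0.249, 0.969, -0.0], [0.969, 0.249, -0.0], [-0.0, -0.0, -1.0]]
wrist_force: [0.2, -2.8, -1.7]
finger_gap: 0.2
grip_force: 1.2
```

Emit:
servo_tool --deltas '[{"translation":[0.2,0,0],"turn":0,"grip":0},{"translation":[0.1,0,0],"turn":0,"grip":0}]'

```text
time_s: 6.43
ee_pos: [523.8, -212.1, 73.2]
ee_rot: [[-0.249, 0.969, 0.001], [0.969, 0.249, -0.002], [-0.002, 0.0, -1.0]]
wrist_force: [1.0, -5.7, -4.7]
finger_gap: -0.2
grip_force: 3.0
```

Emit:
servo_tool --deltas '[{"translation":[0.1,0,0],"turn":0,"grip":0},{"translation":[0,0,0],"turn":0,"grip":0}]'

```text
time_s: 6.6
ee_pos: [523.7, -212.0, 73.2]
ee_rot: [[-0.248, 0.969, 0.001], [0.969, 0.248, -0.003], [-0.003, 0.0, -1.0]]
wrist_force: [1.0, -6.6, -3.8]
finger_gap: -0.2
grip_force: 3.1
```

```bash
python3 st.py; python3 look.py w4
```

```text
stand x,y,z [ -1.5 -24.1  73.2] tool x deg 104.35680441497672 6.6
[ 523.7 -212.    73.2] 6.6
wrist knob 0.95 [254.2 223. ] [ 519.6 -189.6   80. ]
wrist slot_start 0.84 [252.3 305.2] [ 532.  -241.6   80. ]
wrist slot_corner 0.73 [257.8 221.3] [ 521.2 -188.2   80. ]
wrist slot_end 0.82 [306.9 220.6] [ 546.5 -181.3   80. ]
red [ 233  196   45   56 1974] [255.1 223.9] [ 519.4 -187.    87. ]
```

Emit:
servo_tool --deltas '[{"translation":[-0.8,0,0],"turn":0,"grip":0},{"translation":[-1.2,0,0],"turn":0,"grip":0},{"translation":[-0.5,-1.5,0],"turn":0,"grip":0},{"translation":[0,-1.5,0],"turn":0,"grip":0},{"translation":[0,-1.5,0],"turn":0,"grip":0}]'

```text
time_s: 7.27
ee_pos: [485.9, -246.1, 73.3]
ee_rot: [[-0.249, 0.969, 0.0], [0.969, 0.249, 0.0], [0.0, 0.0, -1.0]]
wrist_force: [-0.4, -0.9, 0.4]
finger_gap: 0.1
grip_force: 0.0
```

Emit:
servo_tool --deltas '[{"translation":[1.0,-0.2,0],"turn":0,"grip":0},{"translation":[1.2,0,0],"turn":0,"grip":0},{"translation":[1.2,0,0],"turn":0,"grip":0},{"translation":[1.2,0,0],"turn":0,"grip":0},{"translation":[0,0,0],"turn":0,"grip":0}]'

```text
time_s: 7.68
ee_pos: [472.9, -196.4, 73.2]
ee_rot: [[-0.255, 0.967, -0.001], [0.967, 0.255, 0.003], [0.004, -0.0, -1.0]]
wrist_force: [-0.0, 1.1, -0.3]
finger_gap: -0.1
grip_force: 0.0
```

Emit:
servo_tool --deltas '[{"translation":[0,0,0],"turn":0,"grip":0},{"translation":[0,0,0],"turn":0,"grip":0},{"translation":[0,0,0],"turn":0,"grip":0}]'

```text
time_s: 7.93
ee_pos: [473.2, -201.9, 73.3]
ee_rot: [[-0.249, 0.968, 0.001], [0.968, 0.249, -0.001], [-0.001, 0.001, -1.0]]
wrist_force: [0.3, 0.6, -0.1]
finger_gap: 0.3
grip_force: 0.0
```

```bash
python3 st.py; python3 look.py w5
```

```text
stand x,y,z [-47.9  -1.7  73.3] tool x deg 104.42177634521185 7.9333
[ 473.2 -201.9   73.3] 7.9333
wrist knob 0.82 [333.4 259.4] [ 517.9 -190.    80. ]
wrist slot_start 0.68 [325.  335.9] [ 531.9 -243.3   80. ]
wrist slot_corner 0.84 [334.5 255.2] [ 517.6 -187.3   80. ]
wrist slot_end 0.69 [385.6 257.1] [ 546.4 -181.4   80. ]
red [ 316  231   48   57 1932] [339.6 259.7] [ 517.9 -185.9   87. ]
```

View pics/w5.png

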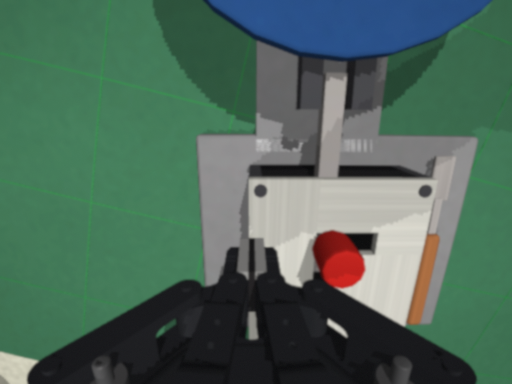

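Emit:
servo_tool --deltas '[{"translation":[0.1,0.6,0],"turn":0,"grip":0},{"translation":[0,0.6,0],"turn":0,"grip":0},{"translation":[0,0.4,0],"turn":0,"grip":0},{"translation":[0,0.4,0],"turn":0,"grip":0},{"translation":[0,0.4,0],"turn":0,"grip":0}]'

```text
time_s: 8.6
ee_pos: [496.1, -194.2, 73.3]
ee_rot: [[-0.25, 0.968, -0.0], [0.968, 0.25, 0.0], [0.0, -0.0, -1.0]]
wrist_force: [-1.3, -0.7, 0.8]
finger_gap: 0.0
grip_force: 0.9
```

Emit:
servo_tool --deltas '[{"translation":[0,0.4,0],"turn":0,"grip":0},{"translation":[0,0.4,0],"turn":0,"grip":0},{"translation":[0,0.4,0],"turn":0,"grip":0}]'

```text
time_s: 8.85
ee_pos: [507.0, -191.4, 73.2]
ee_rot: [[-0.249, 0.968, -0.001], [0.968, 0.249, 0.0], [0.0, -0.001, -1.0]]
wrist_force: [-1.5, -0.4, 1.7]
finger_gap: 0.1
grip_force: 1.0
```

```bash
python3 st.py; python3 look.py w6
```

```text
stand x,y,z [-12.5   0.1  73.2] tool x deg 104.42380616355943 8.85
[ 507.  -191.4   73.2] 8.85
wrist knob 0.61 [294.3 259.6] [ 530.3 -184.9   80. ]
wrist slot_corner 0.8 [277.4 262.3] [ 521.6 -188.9   80. ]
wrist slot_end 0.89 [325.8 260.2] [ 547.7 -180.9   80. ]
red [ 279  234   42   53 1694] [297.7 260.1] [ 530.  -181.1   87. ]
```

Emit:
servo_tool --deltas '[{"translation":[0,0.4,0],"turn":0,"grip":0},{"translation":[0,0.3,0],"turn":0,"grip":0},{"translation":[0,0.3,0],"turn":0,"grip":0},{"translation":[0,0.3,0],"turn":0,"grip":0}]'

```text
time_s: 9.43
ee_pos: [519.9, -188.2, 73.2]
ee_rot: [[-0.249, 0.968, -0.001], [0.968, 0.249, -0.0], [0.0, -0.001, -1.0]]
wrist_force: [-2.1, -0.9, 0.6]
finger_gap: 0.1
grip_force: 1.0
```

Emit:
servo_tool --deltas '[{"translation":[0,0.2,0],"turn":0,"grip":0},{"translation":[0,0.2,0],"turn":0,"grip":0}]'

```text
time_s: 9.6
ee_pos: [522.4, -187.5, 73.1]
ee_rot: [[-0.249, 0.969, -0.003], [0.969, 0.249, -0.0], [0.001, -0.003, -1.0]]
wrist_force: [-6.5, -1.7, 4.6]
finger_gap: 0.0
grip_force: 3.5
```

Emit:
servo_tool --deltas '[{"translation":[0,0.1,0],"turn":0,"grip":0},{"translation":[0,0,0],"turn":0,"grip":0}]'

```text
time_s: 9.77
ee_pos: [522.4, -187.6, 73.2]
ee_rot: [[-0.248, 0.969, -0.005], [0.969, 0.248, -0.0], [0.001, -0.005, -1.0]]
wrist_force: [-5.3, -0.4, 4.6]
finger_gap: -0.0
grip_force: 3.0
```

```bash
python3 st.py; python3 look.py w7
```

```text
stand x,y,z [ 3.3 -0.1 73.2] tool x deg 104.37582052077174 9.7667
[ 522.4 -187.6   73.2] 9.7667
wrist knob 0.73 [294.9 260.3] [ 546.1 -181.4   80. ]
wrist slot_start 0.81 [247.3 334.4] [ 533.2 -239.4   80. ]
wrist slot_corner 0.55 [249.5 215.1] [ 514.8 -161.4   80. ]
wrist slot_end 0.8 [296.3 259.2] [ 546.7 -180.5   80. ]
red [ 278  234   42   53 1673] [297.1 260.1] [ 545.  -177.3   87. ]
```

Stopped at the notch end. Back off sideways, then rise and move away.

Emit:
servo_tool --deltas '[{"translation":[0,-0.6,0],"turn":0,"grip":0},{"translation":[0,-1.0,0],"turn":0,"grip":0},{"translation":[0,-0.8,0],"turn":0,"grip":0},{"translation":[0,0,-1.0],"turn":0,"grip":0},{"translation":[0,0,-2.0],"turn":0,"grip":0}]'

```text
time_s: 10.43
ee_pos: [499.6, -192.6, 102.4]
ee_rot: [[-0.249, 0.969, -0.004], [0.969, 0.249, 0.001], [0.002, -0.004, -1.0]]
wrist_force: [1.0, -0.5, 0.2]
finger_gap: 0.2
grip_force: 0.0
```

Emit:
servo_tool --deltas '[{"translation":[-1,0,-3],"turn":0,"grip":0},{"translation":[-2,0,-3],"turn":0,"grip":0},{"translation":[-2,0,-3],"turn":0,"grip":0},{"translation":[-2,0,-3],"turn":0,"grip":0},{"translation":[-1,0,-1],"turn":0,"grip":0}]'

```text
time_s: 10.85
ee_pos: [524.1, -274.5, 239.1]
ee_rot: [[-0.247, 0.969, 0.009], [0.969, 0.247, -0.005], [-0.008, 0.008, -1.0]]
wrist_force: [0.7, -1.3, -0.3]
finger_gap: -0.3
grip_force: 0.0
```

Emit:
servo_tool --deltas '[{"translation":[0,0,0],"turn":0,"grip":0},{"translation":[0,0,0],"turn":0,"grip":0},{"translation":[0,0,0],"turn":0,"grip":0},{"translation":[0,0,0],"turn":0,"grip":0}]'

```text
time_s: 11.18
ee_pos: [520.5, -268.3, 231.8]
ee_rot: [[-0.251, 0.968, -0.003], [0.968, 0.251, 0.002], [0.003, -0.002, -1.0]]
wrist_force: [-0.2, 0.0, 0.3]
finger_gap: -0.2
grip_force: 0.0
```

```bash
python3 st.py; python3 look.py w8
```

```text
stand x,y,z [-18.6 -77.8 231.8] tool x deg 104.5512926630232 11.1833
[ 520.5 -268.3  231.8] 11.1833
wrist knob 0.97 [297.8 114.6] [ 547.4 -182.2   80. ]
wrist knob 0.51 [146.1 239.4] [ 414.9 -363.9   80. ]
wrist slot_start 0.69 [267.4 166.8] [ 531.7 -242.8   80. ]
wrist slot_corner 0.58 [273.6 114.4] [ 523.1 -188.4   80. ]
wrist slot_end 0.57 [297.4 113.8] [ 546.7 -181.5   80. ]
red [287 103  23  23 408] [298.1 113.9] [ 546.3 -181.6   87. ]
```

View pics/w8.png

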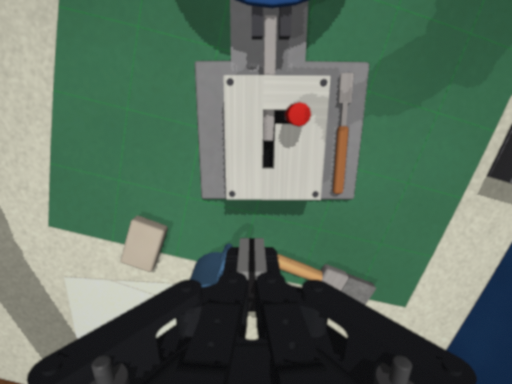

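The knob at (298,114) sits at the notch's end; the rest is undisturbed and the arm is clear.

```bash
python3 -c "
from h import *
print(ticket.finish_job())"
```

```text
the job is handed in; nothing more can be done
None
```

The bolt is locked: I pushed the red knob to the corner and then to the end of the notch. The last wrist picture shows it there, nothing in view disturbed and the arm clear; I handed the job in at about 11 s.

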